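# Crimp the lid on a tin of dried mushrooms

### The arm

A 6-joint arm with a two-finger parallel gripper is mounted at the origin on a cart in front of the work surface, level with it; the furniture and walls round the work are solid. World frame = base frame: x ahead of the robot, y to its left, z up, the work surface at z = 0. Lengths are in m, angles in rad, forces in N, time in s.
With the tool pointing down it reaches from about 0.225 to 0.875 m from the base axis. Payload 3.4 kg.
Tool frame: the origin (TCP) lies on the centre line of the jaws, within the pads' length; the fingertips stand 22 mm ahead of it and the grasp point (between the pads) lies 3 mm ahead of it; z points along the fingers, y is the direction in which the jaws open and shut (so a half turn about z gives the same grasp; the last joint's range is limited). The gripper opens to 85 mm and grips with 20 to 120 N. Pads are 22 mm wide; open, the fingers measure 114 mm over their backs; the gripper's body (76 mm by 85 mm) begins 54 mm behind the grasp point. The pads swing forward as they close: fully open they stand 13 mm farther back than shut.
Start: joints at [-1.438, 0.276, 1.505, -0, 1.361, -0.121], TCP at [0.144, -0.557, 0.253] pointing down, gripper open.
Joint ranges: [-2.89, 2.89], [-0.75, 2.08], [0.22, 2.7], [-1.18, 4.32], [0.11, 2.71], [-2.7, 2.7]. Speed limits (rad/s): [2.57, 2.57, 3.14, 3.14, 3.14, 3.14].

### API

Orientations are given as a rotation vector (axis times angle).
In Python, from workcell import ctrl, viewer gives the robot as it stands.
- The arm moves only by the tool move_arm, never from a script. Its argument "motion" is a list of rows, each a list of 7 numbers: the opening, from 0 (shut) to 1 (fully open), then the shift along the tool's x, y, z in mm, then the turn, a rotation vector about the tool's x, y, z in degrees. A call has 1 to 10 rows; each row shifts and turns the pose as measured when the row begins, along the tool's axes as they then stand; what a row does not reach is not made up. A row lasts 1/8 s, in which the tool goes at most 62.5 mm and 10.7 degrees, less where a joint would pass 70% of its speed; a pose out of reach is approached as far as the arm can. A call with a gripper value outside its range is refused whole. The fingers move at their own pace and stop on an object; the grip force is fixed at half the most. Time passes only in rows, so rows that do not move let the fingers close. It gives the time, the measured TCP pose, the force and the opening at its end, in the units of the state.
- ctrl.read_state(): the state, without advancing time (a new reading comes with each control period).
- viewer.camera(name): name is "scene" or "top" or "wrist"; returns the picture (400x640x3 uint8, blue, green, red); there is no depth.
- viewer.get_calibration(name): a dict with "intrinsics" (3x3 intrinsics, pixels), "origin" and "rotation" of the camera in the world. Camera axes: x right, y down, z forward; pixel columns grow to the right and rows downward; lengths in m; the calibration is good to about 2 mm. A picture is of the moment at which its call begins: read the wrist's pose just before it. get_calibration takes no time and is no camera call; for the wrist camera it gives the pose at the moment of the call.
- ctrl.sign_off(): hands the job in, once; it reports no verdict.
The state is a dict: "time": time; "joints": joint angles; "dq": joint speeds; "joint_efforts": joint torques, N m; "tcp_pos": TCP position; "orientation": TCP orientation; "contact_force": force on the tool from outside, world axes, zero at the start; "torque": the same for the moment, N m; "width": opening from 0.0 (shut) to 1.0 (fully open).
Only numpy, scipy, OpenCV 4.12 (cv2) and the standard library are available. Lean on these libraries where they do the work, as an engineer would, in place of code of your own. Each camera call takes 0.05 s, during which the arm holds its last target.

### The job

Close the tin that is held in the hand crimping machine: press its lid down until it is fully home, swing the roller arm in against the tin as far as it goes, then turn the handwheel through a full turn so that the roller folds down every lug round the lid. Leave the roller arm in, and leave the finished tin, tape roll and spool that stand round the machine where they are.

Things in the scene. Friction and masses are not known exactly. Their poses are not given: they have to be found in the camera images.
- crimper: grey hand crimping machine fixed to the bench, bed 185 x 400 mm and 40 mm high. Origin under the middle of the bed at bench height; in the machine's frame y runs along the bed: the turntable with the tin has its axis at x 0, y +0.100, the handwheel at x 0, y -0.095, the roller arm pivots at x +0.075, y +0.185. A hidden 1:1 belt turns the turntable with the wheel, the same way round
- lid_top (a point): centre of the flat top of the steel lid, 86 mm across, on the tin in the turntable (tin 81 mm in diameter, clamped, its upright axis is the turntable's). The lid starts 8 mm proud, its top 134 mm above the bench (126 mm when home). While it is proud the lugs stand above the roller
- lid (a joint): how far the lid has been pressed down (m): 0 = 8 mm proud, 0.008 = fully home. It slides stiffly (about 9 N) and stays
- roller_arm_grip (a point): middle of the upright black round knob of the roller arm, 23 mm in diameter (25 near its top), 51 mm tall, this point 26 mm above its foot and 25 mm below its top, 157 mm above the bench and 30 mm above the arm's flat bar; it is fixed to the arm, 170 mm from the arm's pivot
- roller_arm_hinge (a point): on the roller arm's vertical pivot axis, at the height of roller_arm_grip
- roller_arm (a joint): swing of the roller arm (rad): 0 = wide open, 0.5 = on its stop with the roller against the tin; it grows as the arm turns anticlockwise seen from above. Stiff (1.5 N m, about 9 N at the knob): stays where it is left. The roller, 26 mm in diameter, hangs under the arm
- wheel_hinge (a point): on the handwheel's vertical axis, at the height of crank_grip (115 mm above the bench); the grey wheel is 147 mm across, its rim's top 77 mm above the bench
- crank_grip (a point): middle of the upright black grip on the wheel's rim, 64 mm from the wheel's axis; 25 mm in diameter (23 at its waist, 27 near its top), 57 mm tall, this point 30 mm above its foot and 27 mm below its top; it spins freely about its own upright axis, so a hand that holds it need not turn; smooth, so hold it firmly
- wheel (a joint): angle of the handwheel (rad), unlimited, grows anticlockwise seen from above; a full turn is 6.283. It starts at any angle, may be turned either way, and needs about 1 N at the grip when idle, up to about 6 N while lugs are folded
- lug0 (a joint): fold angle (rad) of lug 0 of the lid's twelve: 0 = flared outward as delivered, 0.87 = folded straight down against the tin; a lug is closed above 0.5. Stiff: it stays where it is bent
- lug1 (a joint): fold angle (rad) of lug 1 of the lid's twelve: 0 = flared outward as delivered, 0.87 = folded straight down against the tin; a lug is closed above 0.5. Stiff: it stays where it is bent
- lug2 (a joint): fold angle (rad) of lug 2 of the lid's twelve: 0 = flared outward as delivered, 0.87 = folded straight down against the tin; a lug is closed above 0.5. Stiff: it stays where it is bent
- lug3 (a joint): fold angle (rad) of lug 3 of the lid's twelve: 0 = flared outward as delivered, 0.87 = folded straight down against the tin; a lug is closed above 0.5. Stiff: it stays where it is bent
- lug4 (a joint): fold angle (rad) of lug 4 of the lid's twelve: 0 = flared outward as delivered, 0.87 = folded straight down against the tin; a lug is closed above 0.5. Stiff: it stays where it is bent
- lug5 (a joint): fold angle (rad) of lug 5 of the lid's twelve: 0 = flared outward as delivered, 0.87 = folded straight down against the tin; a lug is closed above 0.5. Stiff: it stays where it is bent
- lug6 (a joint): fold angle (rad) of lug 6 of the lid's twelve: 0 = flared outward as delivered, 0.87 = folded straight down against the tin; a lug is closed above 0.5. Stiff: it stays where it is bent
- lug7 (a joint): fold angle (rad) of lug 7 of the lid's twelve: 0 = flared outward as delivered, 0.87 = folded straight down against the tin; a lug is closed above 0.5. Stiff: it stays where it is bent
- lug8 (a joint): fold angle (rad) of lug 8 of the lid's twelve: 0 = flared outward as delivered, 0.87 = folded straight down against the tin; a lug is closed above 0.5. Stiff: it stays where it is bent
- lug9 (a joint): fold angle (rad) of lug 9 of the lid's twelve: 0 = flared outward as delivered, 0.87 = folded straight down against the tin; a lug is closed above 0.5. Stiff: it stays where it is bent
- lug10 (a joint): fold angle (rad) of lug 10 of the lid's twelve: 0 = flared outward as delivered, 0.87 = folded straight down against the tin; a lug is closed above 0.5. Stiff: it stays where it is bent
- lug11 (a joint): fold angle (rad) of lug 11 of the lid's twelve: 0 = flared outward as delivered, 0.87 = folded straight down against the tin; a lug is closed above 0.5. Stiff: it stays where it is bent
- finished_tin: bystander: tin like the one in the machine, already closed, 86 mm across and 70 mm tall, standing on the bench; origin under its middle
- tape_clear: bystander: roll of tape lying flat, 90 mm across, 48 mm tall; origin under its middle
- tie_spool: bystander: spool of twist tie, 61 mm across, 40 mm tall; origin under its middle

How it is judged:
On the way, in this order (a step that is already met when the one before it is completed fails the run):
1. the lid is pressed home while the roller arm is still open (value of joint lid above 0.006 m and value of joint roller_arm below 0.25 rad), for 0.2 s.
2. the roller arm is swung in to its stop (value of joint lid above 0.006 m and value of joint roller_arm above 0.47 rad), for 0.2 s.
3. every lug is folded down (value of joint lid above 0.006 m and value of joint roller_arm above 0.45 rad and value of joint each of lug0, lug1, lug2, lug3, lug4, lug5, lug6, lug7, lug8, lug9, lug10, lug11 above 0.5 rad), for 0.2 s.
At the end, for the whole second after the job is handed in: The lid is home (within 2 mm), all twelve lugs are folded down (each beyond 0.5 of 0.87 rad), the roller arm is in (within 0.05 rad of its stop) and the wheel is at rest (all of step 3 and velocity of joint wheel between -0.1 and 0.1 rad/s); the robot touches nothing.
It fails at once if a thing standing beside the machine is shifted by more than 30 mm or knocked over (distance of any of finished_tin, tape_clear, tie_spool from where it was at the start of the episode above 0.03 m or angle between any of finished_tin, tape_clear, tie_spool's own z axis and vertical above 0.5 rad).
It also fails if it takes over 72 s, if anything falls off the work surface, if the arm or the gripper's body presses on something with over 40 N, if the wrist force passes 120 N, or if a joint passes its speed limit or range.

## Working session

There is one attempt and no reset: what is moved stays moved. The work goes in short steps, Python scripts to look and compute and a tool call to move; the robot and the scene stay as the last step left them, time stands still between calls to the robot, and variables do not carry over. Pictures are saved under pics/ and viewed, and the job is handed in when it is done.

Besides the shell and the picture viewer there is one more tool, called as name(argument=value, ...), one argument or row to a line, values as JSON. move_arm: Moves the arm, as the interface text tells. Its arguments: {"type":"object","properties":{"motion":{"type":"array"}},"required":["motion"]}

```bash
mkdir -p pics; ls; python3 - <<'E'
from workcell import ctrl, viewer
import cv2
print(ctrl.read_state())
for n in ["scene","top","wrist"]:
    im=viewer.camera(n); cv2.imwrite(f"pics/{n}0.png",im); c=viewer.get_calibration(n); print(n,c)
E
```

```text
pics
{'time': 0.0, 'joints': array([-1.43801147e+00,  2.76597290e-01,  1.50615004e+00, -1.71025209e-05,
        1.36068822e+00, -1.20979908e-01]), 'dq': array([ 2.09122986e-04, -7.85147910e-05, -1.02418094e-03,  1.16231859e-04,
       -1.09352017e-03,  7.55250744e-04]), 'joint_efforts': array([-1.11423433e-03, -4.16773367e+01, -2.45805591e+01, -4.88072055e-04,
        1.08674282e-02, -2.11186051e-05]), 'tcp_pos': array([ 0.1442883 , -0.5560925 ,  0.25243163]), 'orientation': array([-3.11450944e+00, -3.97316465e-01,  4.33291377e-05]), 'contact_force': array([0.30374833, 0.24225298, 0.1011318 ]), 'torque': array([-0.02298653, -0.02451022, -0.01197318]), 'width': 0.9974463068219047}
scene {'intrinsics': array([[380.58694375,   0.        , 316.73885094],
       [  0.        , 380.58694375, 198.25395696],
       [  0.        ,   0.        ,   1.        ]]), 'origin': array([0.12036974, 0.36143511, 0.75509752]), 'rotation': array([-1.19669234,  2.34676096, -0.97883454])}
top {'intrinsics': array([[449.87222791,   0.        , 321.02056479],
       [  0.        , 449.87222791, 199.68071168],
       [  0.        ,   0.        ,   1.        ]]), 'origin': array([ 0.50973302, -0.01575813,  1.27256078]), 'rotation': array([-2.1541177 ,  2.18847071, -0.11275223])}
wrist {'intrinsics': array([[313.10811419,   0.        , 321.45910689],
       [  0.        , 313.10811419, 199.21947466],
       [  0.        ,   0.        ,   1.        ]]), 'origin': array([ 0.21097636, -0.54068706,  0.37281348]), 'rotation': array([ 2.30555718, -1.78479203, -0.24753387])}
```

View pics/top0.png

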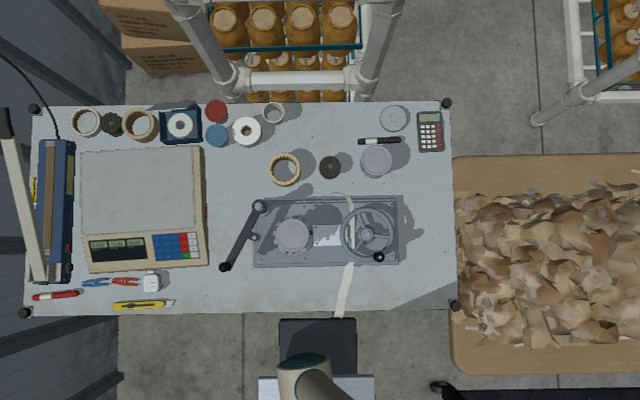

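View pics/scene0.png

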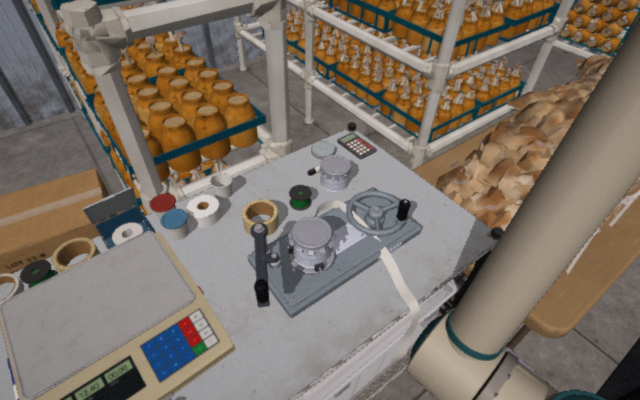

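View pics/wrist0.png

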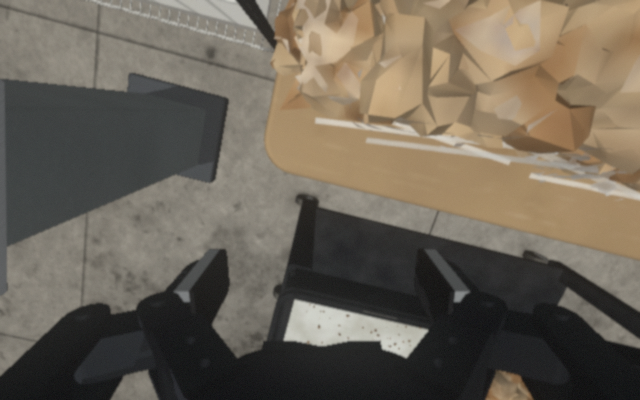

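```bash
cat > h.py <<'E'
import numpy as np, cv2
from scipy.spatial.transform import Rotation as R
from workcell import ctrl, viewer
def ray(n,uv,c=None):
    c=c or viewer.get_calibration(n); K=c['intrinsics']
    d=R.from_rotvec(c['rotation']).apply(np.linalg.solve(K,[uv[0],uv[1],1])); return c['origin'],d
def atz(n,uv,z,c=None):
    o,d=ray(n,uv,c); return o+d*(z-o[2])/d[2]
def proj(n,p,c=None):
    c=c or viewer.get_calibration(n)
    q=R.from_rotvec(c['rotation']).inv().apply(np.array(p)-c['origin']); q=q@c['intrinsics'].T
    return q[...,:2]/q[...,2:]
E
python3 - <<'E'
import cv2
a=cv2.imread('pics/top0.png')[180:290,210:410]; cv2.imwrite('pics/top0c.png',cv2.resize(a,(800,440),interpolation=2))
a=cv2.imread('pics/scene0.png')[180:320,240:430]; cv2.imwrite('pics/scene0c.png',cv2.resize(a,(760,560),interpolation=2))
E
```

```text
(no output)
```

View pics/top0c.png

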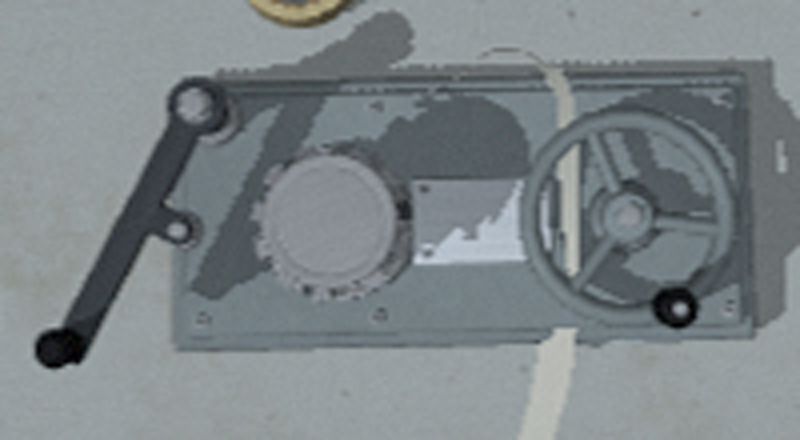

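View pics/scene0c.png

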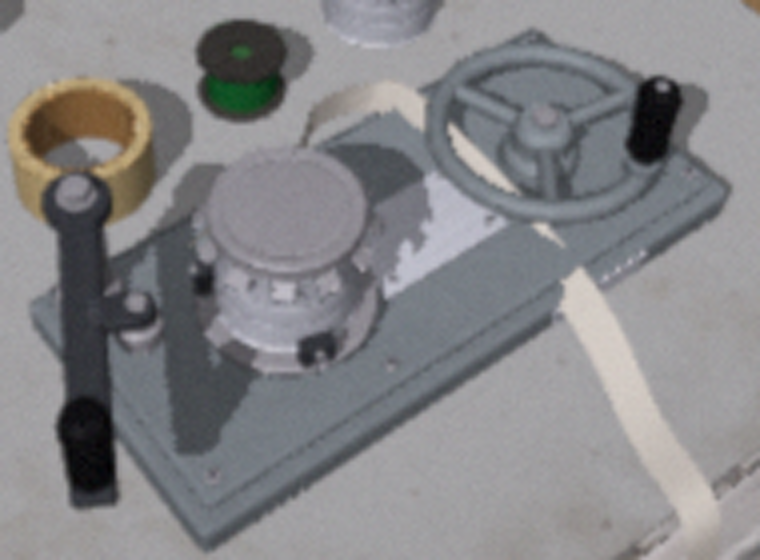

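```bash
python3 - <<'E'
from h import *
P={}
for k,u,v,z in [('lid',328,226,.134),('rim',631,216,.072),('grip',677,309,.142),('knob',58,348,.182),('piv',200,103,.145),('bedTL',177,75,.04),('bedBL',177,350,.04),('bedBR',753,336,.04)]:
    P[k]=atz('top',(210+u/4,180+v/4),z); print(k,P[k].round(4))
d=P['lid']-P['rim']; yaw=np.arctan2(-d[0],d[1]); print('yaw',np.degrees(yaw),np.hypot(*d[:2]))
Rm=R.from_euler('z',yaw)
o=P['rim']*[1,1,0]+Rm.apply([0,.095,0]); o2=P['lid']*[1,1,0]-Rm.apply([0,.1,0]); print(o,o2)
o=(o+o2)/2
piv=o+Rm.apply([.075,.185,0]);print('piv',piv, 'dist knob', np.hypot(*(P['knob']-piv)[:2]), np.degrees(np.arctan2(*(P['knob']-piv)[1::-1])), 'grip', np.hypot(*(P['grip']-P['rim'])[:2]), np.degrees(np.arctan2(*(P['grip']-P['rim'])[1::-1])))
# scene reprojection
for k,p in P.items(): print(k,((proj('scene',p)-[240,180])*4).round(0))
E
```

```text
lid [0.5323 0.0543 0.134 ]
rim [ 0.537  -0.1436  0.072 ]
grip [ 0.4771 -0.1633  0.142 ]
knob [0.461  0.2139 0.182 ]
piv [0.6105 0.1333 0.145 ]
bedTL [0.6395 0.163  0.04  ]
bedBL [0.452  0.1632 0.04  ]
bedBR [ 0.4552 -0.2277  0.04  ]
yaw 1.3491505179852616 0.19792419874630993
[ 0.53476137 -0.04859863  0.        ] [ 0.53469252 -0.04567524  0.        ]
piv [0.60535034 0.13957765 0.        ] dist knob 0.16234938754628248 152.74719362654662 grip 0.06303463972075697 -161.77697962878315
lid [293. 211.]
rim [548. 126.]
grip [662.  90.]
knob [ 93. 409.]
piv [ 85. 172.]
bedTL [ 31. 283.]
bedBL [211. 524.]
bedBR [731. 182.]
```

move_arm(
  motion=[
    [0, 20, -22, -15, 0, 0, 0],
    [0, 38, -45, -15, 0, 0, 0],
    [0, 38, -45, -15, 0, 0, 0],
    [0, 38, -45, -15, 0, 0, 0],
    [0, 38, -45, -15, 0, 0, 0],
    [0, 38, -45, -15, 0, 0, 0],
    [0, 38, -45, -15, 0, 0, 0],
    [0, 38, -45, -15, 0, 0, 0],
    [0, 38, -45, -15, 0, 0, 0],
    [0, 20, -22, -10, 0, 0, 0],
  ],
)

```text
time: 1.4
tcp_pos: [0.3811, -0.0674, 0.4007]
orientation: [-3.111, -0.386, -0.007]
contact_force: [-0.1, -0.2, 0.1]
width: 0.002
```

move_arm(
  motion=[
    [0, 5, -25, 0, 0, 0, 7.1],
    [0, 5, -25, 0, 0, 0, 7.1],
    [0, 0, 0, 0, 0, 0, 0],
  ],
)

```text
time: 1.78
tcp_pos: [0.3824, -0.0127, 0.4014]
orientation: [-3.135, 0.004, -0.007]
contact_force: [-0.1, -0.7, -0.8]
width: 0.002
```

```bash
python3 - <<'E'
from h import *
s=ctrl.read_state();print(s['tcp_pos'],s['orientation'],s['dq'],s['joints'])
c=viewer.get_calibration('wrist');cv2.imwrite('pics/w1.png',viewer.camera('wrist'));print(c)
import pickle;pickle.dump(c,open('w1.pkl','wb'))
E
```

```text
[ 0.3824096  -0.01270912  0.40139215] [-3.13461982  0.00355432 -0.00710013] [-0.01347702  0.00169618  0.00259006 -0.03078037 -0.00569651  0.00071269] [-0.22270598 -0.07968836  1.55651561  0.00782053  1.66187338  1.35108068]
{'intrinsics': array([[313.10811419,   0.        , 321.45910689],
       [  0.        , 313.10811419, 199.21947466],
       [  0.        ,   0.        ,   1.        ]]), 'origin': array([ 0.45068669, -0.01521359,  0.5218703 ]), 'rotation': array([ 2.07832888, -2.08261197, -0.28956846])}
```

View pics/w1.png

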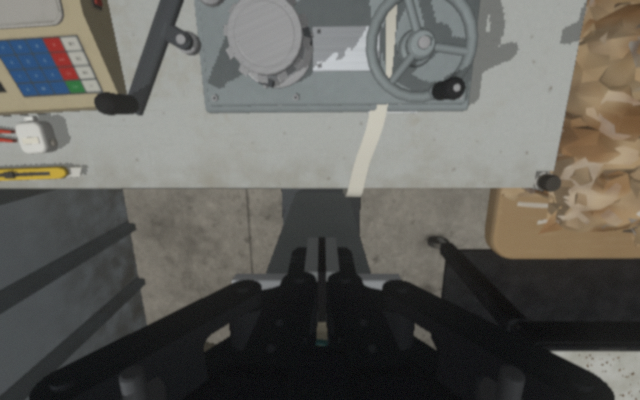

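move_arm(
  motion=[
    [0, 45, -25, 0, 0, 0, 0],
    [0, 45, -25, 0, 0, 0, 0],
    [0, 0, 0, 0, 0, 0, 0],
    [0, 0, 0, 0, 0, 0, 0],
  ],
)

```text
time: 2.33
tcp_pos: [0.4745, 0.0325, 0.4012]
orientation: [-3.14, 0.006, -0.004]
contact_force: [0.4, 0.0, -0.3]
width: 0.002
```

```bash
python3 - <<'E'
from h import *
s=ctrl.read_state();print(s['tcp_pos'],s['orientation'])
c=viewer.get_calibration('wrist');im=viewer.camera('wrist');cv2.imwrite('pics/w2.png',im)
cv2.imwrite('pics/w2c.png',cv2.resize(im[0:260,60:460],(800,520),interpolation=2))
import pickle;pickle.dump(c,open('w2.pkl','wb'))
E
```

```text
[0.47448827 0.03248242 0.40118412] [-3.14006968  0.00567583 -0.00439433]
```

View pics/w2c.png

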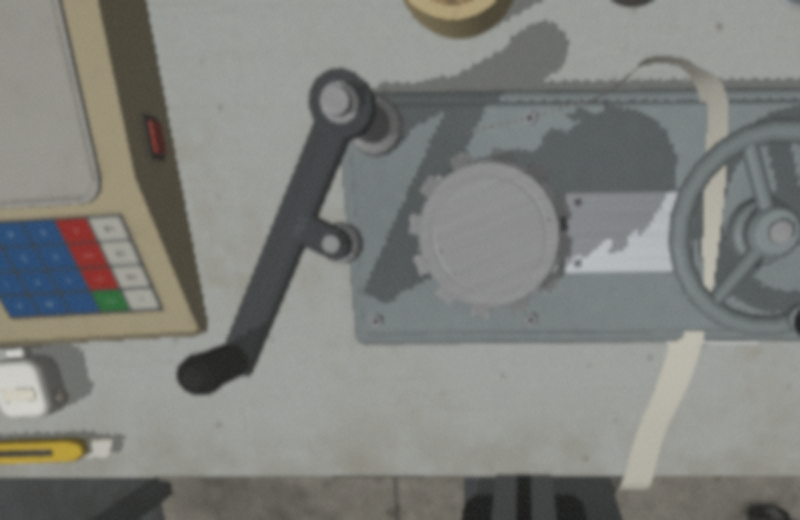

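```bash
python3 - <<'E'
from h import *
import pickle;c=pickle.load(open('w2.pkl','rb'))
top={'lid':(328,226),'knob':(58,348),'piv':(200,103),'hub':(629,212)}
w={'lid':(490,233),'knob':(200,373),'piv':(340,99),'hub':(780,231)}
def tri(rs):
    A=0;b=0
    for o,d in rs:
        d=d/np.linalg.norm(d);M=np.eye(3)-np.outer(d,d);A=A+M;b=b+M@o
    return np.linalg.solve(A,b)
for k in w:
    r1=ray('top',(210+top[k][0]/4,180+top[k][1]/4)); r2=ray('',(60+w[k][0]/2,w[k][1]/2),c)
    print(k,tri([r1,r2]).round(4))
for k,z in [('lid',.134),('knob',.182),('hub',.085)]:print(k,atz('',(60+w[k][0]/2,w[k][1]/2),z,c).round(4))
print(atz('',(60+236/2,358/2),.131,c))
E
```

```text
lid [ 0.5357  0.0602 -0.0009]
knob [0.4611 0.2164 0.1716]
piv [0.6117 0.1346 0.1342]
hub [ 0.5386 -0.1405  0.0887]
lid [0.5381 0.0508 0.134 ]
knob [0.464  0.2112 0.182 ]
hub [ 0.5379 -0.1418  0.085 ]
[0.46181675 0.21403692 0.131     ]
```

move_arm(
  motion=[
    [0, 50, -16, 0, 0, 0, 0],
    [0, 12, -4, 40, 0, 0, 0],
    [0, 0, 0, 55, 0, 0, 0],
    [0, 0, 0, 55, 0, 0, 0],
    [0, 0, 0, 55, 0, 0, 0],
    [0, 0, 0, 10, 0, 0, 0],
    [0, 0, 0, 0, 0, 0, 0],
  ],
)

```text
time: 3.25
tcp_pos: [0.5372, 0.0448, 0.1871]
orientation: [3.14, -0.017, 0.022]
contact_force: [0.1, -0.0, 0.1]
width: -0.0
```

move_arm(
  motion=[
    [0, 0, -8, 20, 0, 0, 0],
    [0, 0, 0, 8, 0, 0, 0],
    [0, 0, 0, 4, 0, 0, 0],
    [0, 0, 0, 4, 0, 0, 0],
    [0, 0, 0, 4, 0, 0, 0],
  ],
)

```text
time: 3.88
tcp_pos: [0.5443, 0.0512, 0.1559]
orientation: [3.138, -0.018, 0.051]
contact_force: [-2.4, 0.7, 7.9]
width: -0.002
```

move_arm(
  motion=[
    [0, -3, 0, 3, 0, -1.5, 0],
    [0, 0, 0, 4, 0, 0, 0],
    [0, 0, 0, 4, 0, 0, 0],
  ],
)

```text
time: 4.25
tcp_pos: [0.5447, 0.0512, 0.15]
orientation: [3.139, -0.019, 0.023]
contact_force: [-3.2, 0.4, 9.5]
width: 0.002
```

move_arm(
  motion=[
    [0, 0, 0, 5, 0, 0, 0],
    [0, 0, 0, 5, 0, 0, 0],
    [0, 0, 0, 5, 0, 0, 0],
  ],
)

```text
time: 4.62
tcp_pos: [0.5447, 0.0512, 0.1472]
orientation: [3.138, -0.018, 0.03]
contact_force: [-10.2, -0.3, 31.1]
width: -0.004
```

move_arm(
  motion=[
    [0, 0, 0, -20, 0, 0, 0],
    [0, 0, 0, -50, 0, -1, 0],
    [1, -5, -10, -40, 0, 0, 0],
    [1, -25, -50, 0, 0, 0, 0],
    [1, -25, -50, 0, 0, 0, 0],
    [1, -22, -42, 0, 0, 0, 0],
    [1, 0, 0, 0, 0, 0, 0],
    [1, 0, 0, 0, 0, 0, 0],
  ],
)

```text
time: 5.62
tcp_pos: [0.4683, 0.2077, 0.2632]
orientation: [3.139, -0.021, 0.011]
contact_force: [0.5, -0.8, 0.5]
width: 0.996
```

```bash
python3 - <<'E'
from h import *
s=ctrl.read_state();print(s['tcp_pos'],s['orientation'])
T=R.from_rotvec(s['orientation']);print(T.as_matrix().round(3))
c=viewer.get_calibration('wrist');im=viewer.camera('wrist');cv2.imwrite('pics/w3.png',im)
print(proj('',[.4625,.2135,.182],c),proj('',[.537,.052,.126],c))
cv2.imwrite('pics/s3.png',viewer.camera('scene')); cv2.imwrite('pics/t3.png',viewer.camera('top'))
E
```

```text
[0.46827242 0.20774297 0.26319355] [ 3.13926139 -0.02109716  0.01125599]
[[ 1.    -0.013  0.007]
 [-0.013 -1.    -0.002]
 [ 0.007  0.002 -1.   ]]
[310.78134899 225.55616811] [514.38112936 109.81443915]
```

View pics/w3.png

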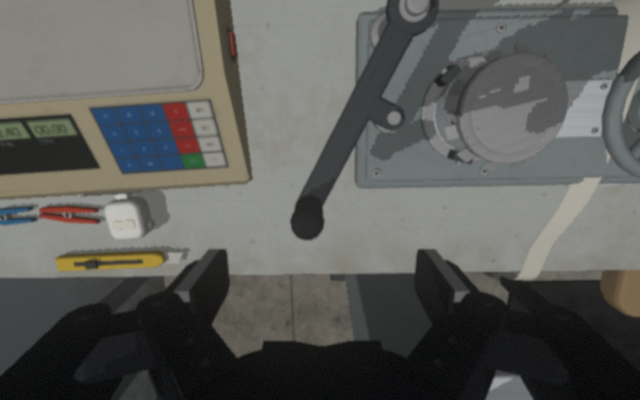

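View pics/s3.png

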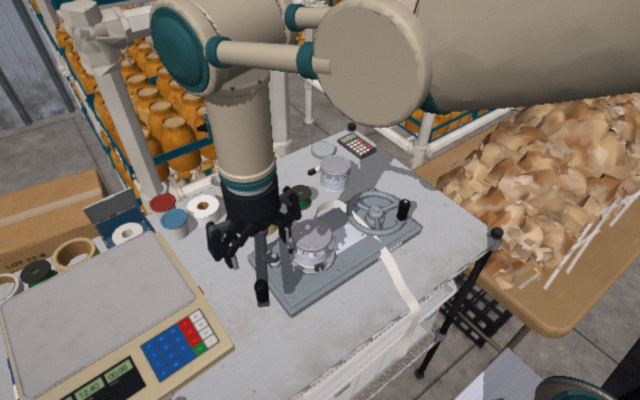

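move_arm(
  motion=[
    [1, 0, -8, 40, 0, -0.4, 0],
    [1, 0, 0, 45, 0, 0, 0],
    [1, 0, 0, 16, 0, 0, 0],
    [1, 0, 0, 0, 0, 0, 0],
  ],
)

```text
time: 6.28
tcp_pos: [0.473, 0.2112, 0.1599]
orientation: [3.139, -0.036, 0.004]
contact_force: [0.9, -0.3, 0.8]
width: 1.001
```

```bash
python3 - <<'E'
from h import *
s=ctrl.read_state();print(s['tcp_pos'],s['orientation'],s['contact_force'])
im=viewer.camera('wrist');cv2.imwrite('pics/w4.png',im)
E
```

```text
[0.47295318 0.21116562 0.1598778 ] [ 3.13925157 -0.03597337  0.00434656] [ 0.87454953 -0.2913239   0.79662694]
```

View pics/w4.png

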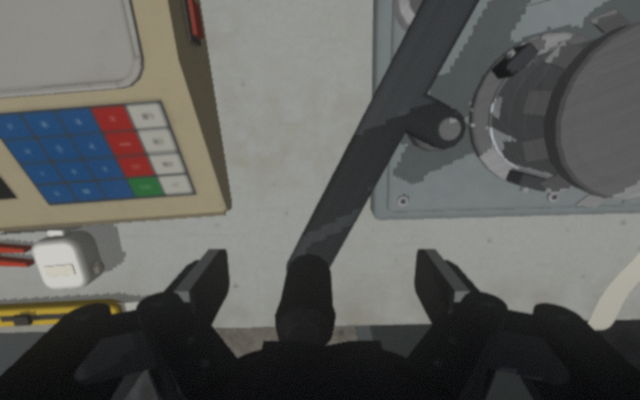

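```bash
python3 - <<'E'
from h import *
for x,y in [(.473,.211),(.467,.211),(.467,.217)]: print(proj('wrist',[x,y,.182]),proj('wrist',[x,y,.131]))
E
```

```text
[318.36552371 308.87890419] [319.11056329 249.64667139]
[318.79179125 323.04967052] [319.40221764 260.1594494 ]
[302.51423252 323.39889284] [307.98741215 260.41449474]
```

move_arm(
  motion=[
    [1, -5, -5, 0, 0, 0, 0],
    [0, 0, 0, 0, 0, 0, 0],
    [0, 0, 0, 0, 0, 0, 0],
    [0, 0, 0, 0, 0, 0, 0],
    [0, 0, 0, 0, 0, 0, 0],
  ],
)

```text
time: 6.95
tcp_pos: [0.4703, 0.2176, 0.164]
orientation: [-3.14, 0.038, -0.016]
contact_force: [-0.2, 2.0, -0.3]
width: 0.256
```

move_arm(
  motion=[
    [0, -6, 12.5, 0, 0, 0, -4.8],
    [0, -6, 12.5, 0, 0, 0, -4.8],
    [0, -6, 12.5, 0, 0, 0, -4.8],
  ],
)

```text
time: 7.32
tcp_pos: [0.4564, 0.1854, 0.1641]
orientation: [-3.107, -0.358, -0.026]
contact_force: [0.6, 5.9, 0.4]
width: 0.257
```

move_arm(
  motion=[
    [0, -6, 13, 0, 0, 0, -4.8],
    [0, -6, 13, 0, 0, 0, -4.8],
    [0, -6, 13, 0, 0, 0, -4.8],
  ],
)

```text
time: 7.7
tcp_pos: [0.4497, 0.1467, 0.1642]
orientation: [-3.028, -0.744, -0.03]
contact_force: [-1.6, 6.6, 2.0]
width: 0.256
```

move_arm(
  motion=[
    [0, -5, 10, 0, 0, 0, -1],
    [0, -5, 10, 0, 0, 0, 0],
    [0, -5, 10, 0, 0, 0, 0],
  ],
)

```text
time: 8.07
tcp_pos: [0.4498, 0.1415, 0.1646]
orientation: [-2.968, -0.719, -0.056]
contact_force: [-1.6, 44.5, -15.5]
width: 0.256
```

move_arm(
  motion=[
    [0, -2, 4, 0, 0, 0, 0],
    [0, -2, 4, 0, 0, 0, 0],
  ],
)

```text
time: 8.32
tcp_pos: [0.45, 0.1421, 0.1642]
orientation: [-2.952, -0.712, -0.066]
contact_force: [-2.8, 18.6, 1.5]
width: 0.262
```

```bash
python3 - <<'E'
from h import *
s=ctrl.read_state();print(s['tcp_pos'],s['orientation'],s['contact_force'])
im=viewer.camera('wrist');cv2.imwrite('pics/w5.png',im)
im=viewer.camera('top');cv2.imwrite('pics/t5.png',cv2.resize(im[180:290,210:410],(800,440),interpolation=2))
E
```

```text
[0.4499798  0.14205296 0.16422475] [-2.95180888 -0.71244228 -0.06588432] [-2.83378346 18.6104394   1.54026034]
```

View pics/w5.png

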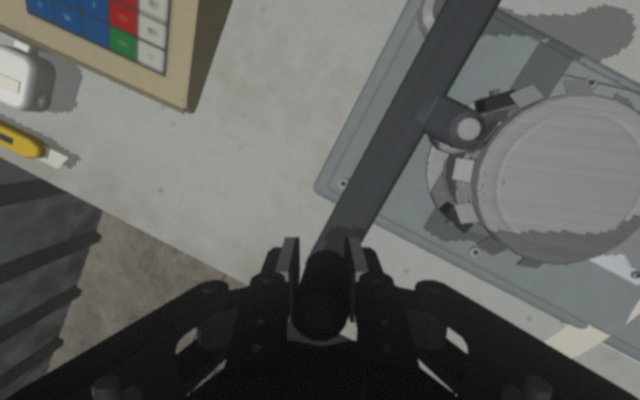

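View pics/t5.png

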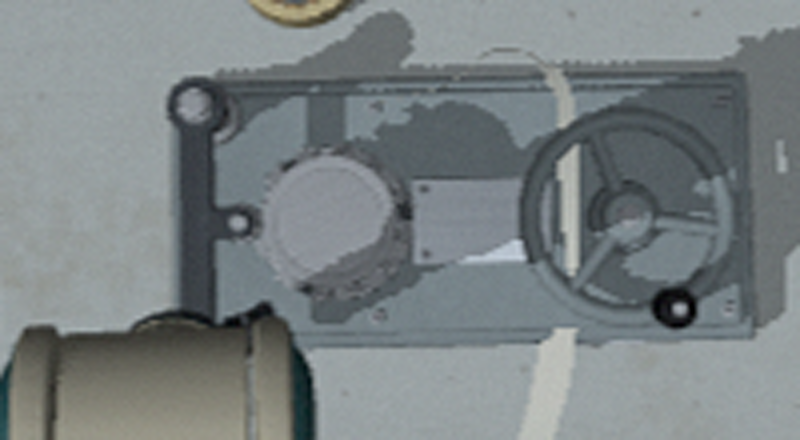

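move_arm(
  motion=[
    [0, -4, 8, 0, 0, 0, 0],
    [0, -4, 8, 0, 0, 0, 0],
    [0, -4, 8, 0, 0, 0, 0],
  ],
)

```text
time: 8.8
tcp_pos: [0.45, 0.1415, 0.1646]
orientation: [-2.905, -0.68, -0.09]
contact_force: [-3.5, 39.1, 0.4]
width: 0.257
```

move_arm(
  motion=[
    [1, 0, 0, 0, 0, 0, 0],
    [1, 0, 0, 0, 0, 0, 0],
    [1, 0, 0, 0, 0, 0, 0],
    [1, 0, 0, -30, 0, 0, 0],
    [1, 0, 0, -50, 0, 0, 0],
    [1, 0, 0, -30, 0, 0, 0],
    [1, 0, 0, 0, 0, 0, 0],
  ],
)

```text
time: 9.68
tcp_pos: [0.4472, 0.121, 0.275]
orientation: [-2.909, -0.68, -0.085]
contact_force: [-0.5, 0.2, 0.7]
width: 0.999
```

```bash
cat > st.py <<'E'
from h import *
import sys
s=ctrl.read_state();T=R.from_rotvec(s['orientation'])
p=s['tcp_pos'];print('tcp',p.round(4),s['time'],'joints',s['joints'].round(2))
# level orientation with yaw arg
def goto(g,yaw=0.):
    G=R.from_rotvec([np.pi*np.cos(yaw/2),np.pi*np.sin(yaw/2),0])
    print('shift tool mm',(T.inv().apply(np.array(g)-p)*1000).round(1),'turn deg',np.degrees((T.inv()*G).as_rotvec()).round(1))
E
python3 - <<'E'
from st import *
goto([.478,-.163,.26])
im=viewer.camera('wrist');cv2.imwrite('pics/w6.png',im)
E
```

```text
tcp [0.4472 0.121  0.275 ] 9.675 joints [-0.01  0.07  1.73  0.17  1.33  1.06]
shift tool mm [-97.6 267.2 -30.4] turn deg [-8.9 -3.3 26.3]
```

View pics/w6.png

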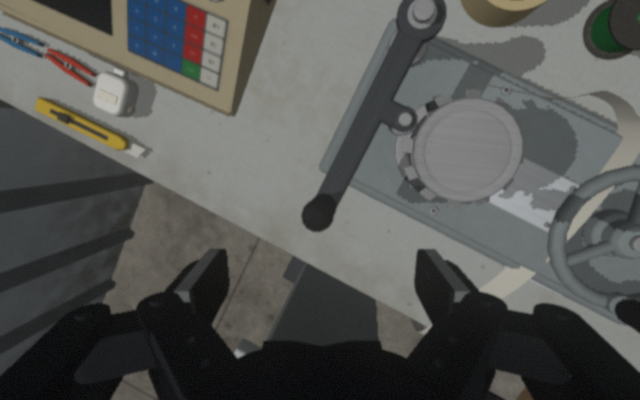

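move_arm(
  motion=[
    [1, 0, 0, 0, -3, -1.1, 8.8],
    [1, 0, 20, 0, -3, -1.1, 8.8],
    [1, 0, 40, 0, -2.9, -1.1, 8.7],
    [1, 0, 50, 0, 0, 0, 0],
    [1, 0, 50, 0, 0, 0, 0],
    [1, 0, 50, 0, 0, 0, 0],
    [1, 0, 30, 0, 0, 0, 0],
    [1, 0, 0, 0, 0, 0, 0],
  ],
)

```text
time: 10.72
tcp_pos: [0.449, -0.1238, 0.2558]
orientation: [3.139, -0.022, -0.046]
contact_force: [0.0, 0.8, -0.8]
width: 0.998
```

```bash
python3 - <<'E'
from st import *
goto([.478,-.163,.26])
im=viewer.camera('wrist');cv2.imwrite('pics/w7.png',im)
print(proj('wrist',[.478,-.163,.142]),proj('wrist',[.538,-.142,.077]))
E
```

```text
tcp [ 0.449  -0.1238  0.2558] 10.725 joints [-0.41  0.12  1.7  -0.01  1.34  1.18]
shift tool mm [29.4 38.8 -5. ] turn deg [ 0.1  1.7 -0.8]
[372.78209102 160.88759315] [339.97859668  80.91322698]
```

View pics/w7.png

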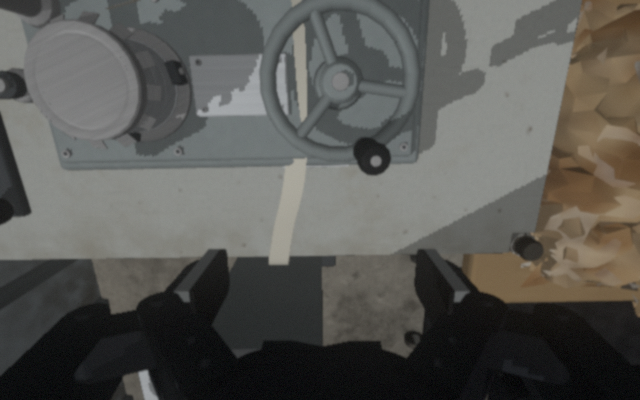

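move_arm(
  motion=[
    [1, 28, 39, 0, 0, 1.7, -0.8],
    [1, 0, 0, 45, 0, 0, 0],
    [1, 0, 0, 45, 0, 0, 0],
    [1, 0, 0, 25, 0, 0, 0],
    [1, 0, 0, 0, 0, 0, 0],
  ],
)

```text
time: 11.4
tcp_pos: [0.4759, -0.1552, 0.1337]
orientation: [-3.137, -0.012, 0.006]
contact_force: [1.1, 0.5, 0.6]
width: 0.994
```

```bash
python3 - <<'E'
from st import *
goto([.479,-.165,.118])
im=viewer.camera('wrist');cv2.imwrite('pics/w8.png',im)
print(proj('wrist',[.479,-.165,.142]),proj('wrist',[.479,-.165,.085]))
E
```

```text
tcp [ 0.4759 -0.1552  0.1337] 11.4 joints [-0.46  0.27  1.84  0.    1.04  1.11]
shift tool mm [ 3.1  9.9 15.7] turn deg [-0.3  0.2  0.4]
[341.06585473 282.13944351] [335.52335341 230.38646337]
```

View pics/w8.png

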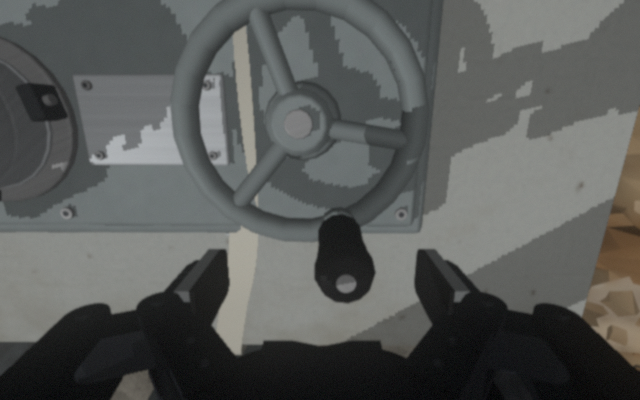

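move_arm(
  motion=[
    [1, 3, 11, 12, 0, 0, 0],
    [1, 0, 0, 4, 0, 0, 0],
    [0, 0, 0, 0, 0, 0, 0],
    [0, 0, 0, 0, 0, 0, 0],
    [0, 0, 0, 0, 0, 0, 0],
    [0, 0, 0, 0, 0, 0, 0],
  ],
)

```text
time: 12.2
tcp_pos: [0.4827, -0.1676, 0.1216]
orientation: [-3.141, -0.013, -0.009]
contact_force: [1.6, 0.3, -1.3]
width: 0.281
```

```bash
python3 - <<'E'
from st import *
print(s['width'],s['contact_force'],s['orientation'])
c=np.array([.538,-.142]);d=p[:2]-c;print(np.hypot(*d),np.degrees(np.arctan2(d[1],d[0])))
E
```

```text
tcp [ 0.4827 -0.1676  0.1216] 12.2 joints [-0.47  0.29  1.84  0.    1.    1.09]
0.281492483423777 [ 1.59657429  0.32780816 -1.29346758] [-3.14081315 -0.01341806 -0.00939865]
0.06091005854413219 -155.14050540770884
```

```bash
cat > plan.py <<'E'
from st import *
import sys
cx,cy,r,step,n=map(float,sys.argv[1:6])
d=p[:2]-[cx,cy];a=np.degrees(np.arctan2(d[1],d[0]));print('r',np.hypot(*d),'ang',a,'w',s['width'],'F',s['contact_force'].round(1))
goto([*p[:2],.120],np.arctan2(T.as_matrix()[1,0],T.as_matrix()[0,0]))
q=p.copy();rows=[]
for i in range(int(n)):
    b=np.radians(a+step*(i+1));g=np.array([cx+r*np.cos(b),cy+r*np.sin(b),p[2]]);rows.append(list((T.inv().apply(g-q)*1000).round(1)));q=g
for w in rows:print([float(v) for v in w])
E
python3 plan.py .541 -.145 .064 10 6
```

```text
tcp [ 0.4827 -0.1676  0.1216] 12.2 joints [-0.47  0.29  1.84  0.    1.    1.09]
r 0.062497960304381275 ang -158.79463712008024 w 0.281492483423777 F [ 1.6  0.3 -1.3]
shift tool mm [-0.   0.   1.6] turn deg [-0.  -0.3  0. ]
[3.4, 10.6, 0.0]
[6.5, 9.1, 0.0]
[8.0, 7.8, 0.0]
[9.2, 6.3, 0.1]
[10.2, 4.6, 0.1]
[10.8, 2.8, 0.1]
```

move_arm(
  motion=[
    [0, 4, 10, 0, 0, 0, 0],
    [0, 6.5, 9, 0, 0, 0, 0],
    [0, 8, 8, 0, 0, 0, 0],
    [0, 9, 6.5, 0, 0, 0, 0],
  ],
)

```text
time: 12.7
tcp_pos: [0.5099, -0.1978, 0.1215]
orientation: [-3.131, -0.01, -0.003]
contact_force: [1.0, 4.6, 1.9]
width: 0.285
```

```bash
python3 plan.py .539 -.144 .064 10 8
```

```text
tcp [ 0.5099 -0.1978  0.1215] 12.7 joints [-0.5   0.34  1.76  0.01  1.04  1.05]
r 0.06117467666745727 ang -118.37221638186713 w 0.28494882611126277 F [1.  4.6 1.9]
shift tool mm [-0.   0.   1.5] turn deg [-0.6 -0.1  0. ]
[8.9, 7.0, -0.1]
[10.8, 2.7, -0.0]
[11.1, 0.7, 0.0]
[11.1, -1.2, 0.0]
[10.7, -3.1, 0.1]
[10.0, -4.9, 0.1]
[9.0, -6.6, 0.1]
[7.7, -8.1, 0.1]
```

move_arm(
  motion=[
    [0, 10, 5, 0, 0, 0, 0],
    [0, 11, 3, 0, 0, 0, 0],
    [0, 11, 1, 0, 0, 0, 0],
    [0, 11, -1, 0, 0, 0, 0],
    [0, 11, -3, 0, 0, 0, 0],
    [0, 10, -5, 0, 0, 0, 0],
  ],
)

```text
time: 13.45
tcp_pos: [0.571, -0.1986, 0.1215]
orientation: [-3.129, -0.012, 0.024]
contact_force: [-1.9, 1.6, 3.6]
width: 0.288
```

```bash
python3 plan.py .539 -.144 .064 10 8
```

```text
tcp [ 0.571  -0.1986  0.1215] 13.45 joints [-0.45  0.43  1.62  0.    1.11  1.11]
r 0.0632663052833767 ang -59.65522940394266 w 0.28764109361484774 F [-1.9  1.6  3.6]
shift tool mm [0.  0.  1.5] turn deg [-0.7  0.9 -0. ]
[9.5, -5.7, -0.1]
[7.9, -7.9, -0.0]
[6.4, -9.1, 0.0]
[4.7, -10.1, 0.1]
[2.9, -10.8, 0.1]
[1.0, -11.1, 0.1]
[-1.0, -11.1, 0.1]
[-2.9, -10.8, 0.2]
```

move_arm(
  motion=[
    [0, 9.5, -6, 0, -0.6, 0.8, 0],
    [0, 8, -8, 0, 0, 0, 0],
    [0, 6.5, -9, 0, 0, 0, 0],
    [0, 4.5, -10, 0, 0, 0, 0],
    [0, 3, -11, 0, 0, 0, 0],
    [0, 1, -11, 0, 0, 0, 0],
    [0, -1, -11, 0, 0, 0, 0],
  ],
)

```text
time: 14.32
tcp_pos: [0.6048, -0.1335, 0.1215]
orientation: [3.134, 0.016, -0.003]
contact_force: [-1.1, -2.1, 3.2]
width: 0.286
```

```bash
python3 plan.py .539 -.144 .064 10 9
```

```text
tcp [ 0.6048 -0.1335  0.1215] 14.325 joints [-0.33  0.44  1.6  -0.01  1.1   1.24]
r 0.06664956569971454 ang 9.054715481375984 w 0.285535058468432 F [-1.1 -2.1  3.2]
shift tool mm [ 0.  -0.   1.5] turn deg [0.5 0.1 0. ]
[-5.2, -10.5, -0.1]
[-4.4, -10.2, -0.1]
[-6.2, -9.3, -0.1]
[-7.7, -8.1, -0.1]
[-9.0, -6.6, -0.0]
[-10.0, -5.0, -0.0]
[-10.7, -3.2, -0.0]
[-11.1, -1.3, 0.0]
[-11.1, 0.7, 0.0]
```

move_arm(
  motion=[
    [0, -3, -11, 0, 0, 0, 0],
    [0, -4.5, -10, 0, 0, 0, 0],
    [0, -6, -9.5, 0, 0, 0, 0],
    [0, -7.5, -8, 0, 0, 0, 0],
    [0, -9, -6.5, 0, 0, 0, 0],
    [0, -10, -5, 0, 0, 0, 0],
    [0, -10.5, -3, 0, 0, 0, 0],
    [0, -11, -1.5, 0, 0, 0, 0],
  ],
)

```text
time: 15.32
tcp_pos: [0.5448, -0.0776, 0.1216]
orientation: [3.127, 0.019, 0.02]
contact_force: [1.5, -3.0, 2.6]
width: 0.29
```

```bash
python3 plan.py .541 -.143 .064 10 9;  python3 -c "
from h import *
cv2.imwrite('pics/w9.png',viewer.camera('wrist'))"
```

```text
tcp [ 0.5448 -0.0776  0.1216] 15.325 joints [-0.26  0.34  1.77 -0.01  1.02  1.3 ]
r 0.06552833940743469 ang 86.65962446293938 w 0.2897808732936156 F [ 1.5 -3.   2.6]
shift tool mm [-0.  -0.   1.6] turn deg [ 0.8 -0.7 -0. ]
[-11.3, 1.7, -0.1]
[-11.0, 2.1, -0.1]
[-10.4, 4.0, -0.1]
[-9.6, 5.7, -0.0]
[-8.4, 7.3, -0.0]
[-7.0, 8.7, 0.0]
[-5.4, 9.8, 0.1]
[-3.6, 10.5, 0.1]
[-1.8, 11.0, 0.1]
```

View pics/w9.png

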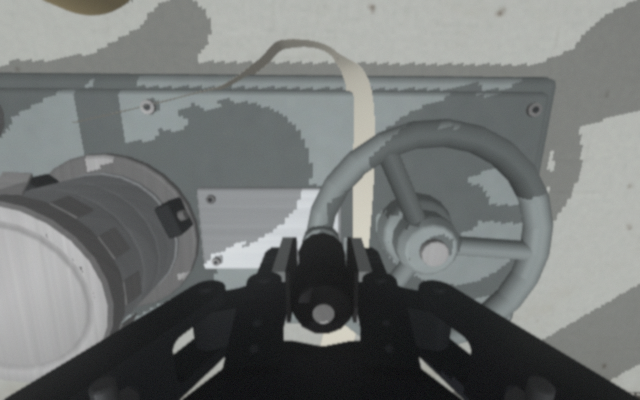

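Lugs that have passed the roller look flat in the picture, lower left. Continuing the turn.

move_arm(
  motion=[
    [0, -11, 1, 0, 0.7, -0.6, 0],
    [0, -11, 2, 0, 0, 0, 0],
    [0, -10.5, 4, 0, 0, 0, 0],
    [0, -9.5, 6, 0, 0, 0, 0],
    [0, -8.5, 7, 0, 0, 0, 0],
    [0, -7, 8.5, 0, 0, 0, 0],
    [0, -5.5, 10, 0, 0, 0, 0],
    [0, -3.5, 10.5, 0, 0, 0, 0],
  ],
)

```text
time: 16.38
tcp_pos: [0.4785, -0.1281, 0.1216]
orientation: [-3.138, -0.012, -0.022]
contact_force: [9.0, 10.3, -0.1]
width: 0.285
```

```bash
python3 plan.py .541 -.143 .064 10 9
```

```text
tcp [ 0.4785 -0.1281  0.1216] 16.375 joints [-0.41  0.27  1.88  0.01  0.98  1.15]
r 0.0642252561466341 ang 166.60276796104964 w 0.2846360391723086 F [ 9.  10.3 -0.1]
shift tool mm [-0.   0.   1.6] turn deg [-0.2 -0.8  0. ]
[-1.5, 11.1, -0.1]
[0.2, 11.2, -0.0]
[2.2, 10.9, -0.0]
[4.0, 10.4, 0.0]
[5.8, 9.5, 0.0]
[7.3, 8.4, 0.1]
[8.7, 7.0, 0.1]
[9.8, 5.4, 0.1]
[10.6, 3.6, 0.1]
```

move_arm(
  motion=[
    [0, -1, 11, 0, 0, -0.7, 0],
    [0, 0.5, 11, 0, 0, 0, 0],
    [0, 2, 11, 0, 0, 0, 0],
    [0, 4, 10.5, 0, 0, 0, 0],
    [0, 6, 9.5, 0, 0, 0, 0],
    [0, 7.5, 8.5, 0, 0, 0, 0],
    [0, 8.5, 7, 0, 0, 0, 0],
    [0, 10, 5.5, 0, 0, 0, 0],
  ],
)

```text
time: 17.38
tcp_pos: [0.5145, -0.2002, 0.1215]
orientation: [-3.122, -0.003, 0.004]
contact_force: [-0.0, 4.7, 6.0]
width: 0.29
```

```bash
python3 plan.py .541 -.143 .064 10 6
```

```text
tcp [ 0.5145 -0.2002  0.1215] 17.375 joints [-0.51  0.35  1.75  0.02  1.06  1.05]
r 0.06306738510586858 ang -114.87918764440978 w 0.2896211781112754 F [-0.   4.7  6. ]
shift tool mm [0.  0.  1.5] turn deg [-1.1  0.2 -0. ]
[10.1, 4.7, -0.1]
[11.0, 1.9, -0.1]
[11.2, 0.0, -0.0]
[11.0, -1.9, 0.0]
[10.5, -3.8, 0.0]
[9.7, -5.6, 0.1]
```

move_arm(
  motion=[
    [0, 0, 0, 0, 0, 0, 0],
    [1, 0, 0, 0, 0, 0, 0],
    [1, 0, 0, 0, 0, 0, 0],
    [1, 0, 0, 0, 0, 0, 0],
    [1, 0, 0, -25, 0, 0, 0],
    [1, 0, 0, -50, 0, 0, 0],
    [1, 0, 0, -50, 0, 0, 0],
    [1, 0, -25, -20, 0, 0, 0],
    [1, -20, -50, 0, 0, 0, 0],
    [1, -20, -50, 0, 0, 0, 0],
  ],
)

```text
time: 18.62
tcp_pos: [0.4716, -0.0804, 0.2706]
orientation: [-3.122, 0.004, 0.024]
contact_force: [0.7, 0.4, -0.3]
width: 0.998
```

```bash
python3 - <<'E'
from st import *
print(s['contact_force'])
im=viewer.camera('wrist');cv2.imwrite('pics/wa.png',im)
im=viewer.camera('scene');cv2.imwrite('pics/sa.png',cv2.resize(im[140:320,220:440],(733,600),interpolation=2))
E
```

```text
tcp [ 0.4716 -0.0804  0.2706] 18.625 joints [-0.32  0.13  1.66  0.01  1.38  1.25]
[ 0.69216916  0.41190755 -0.25804092]
```

View pics/wa.png

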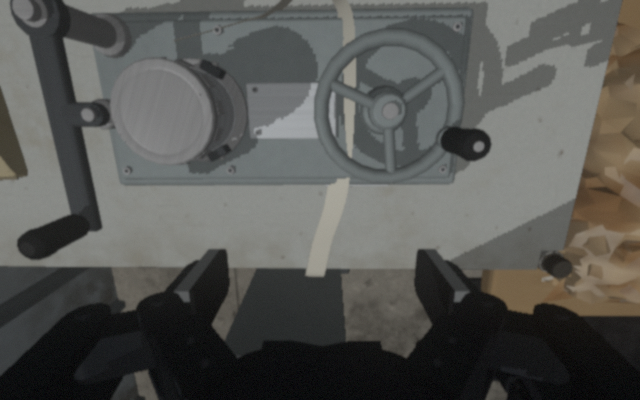

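View pics/sa.png

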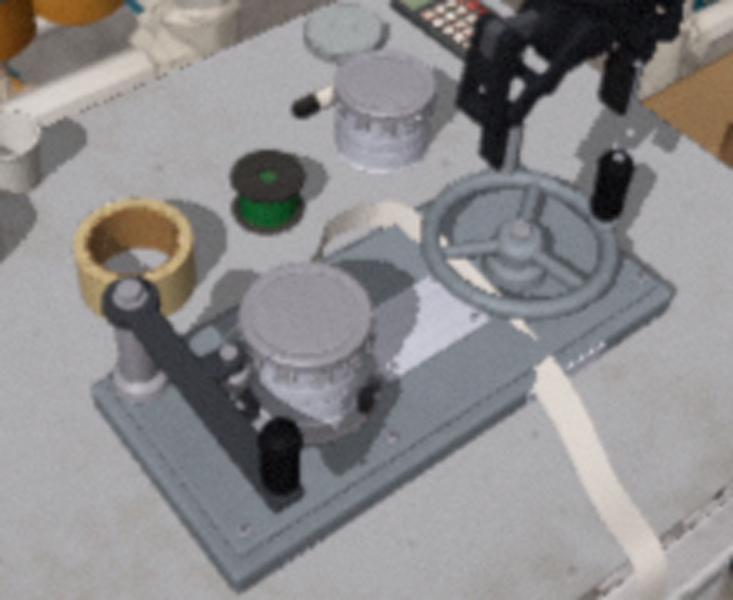

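```bash
python3 - <<'E'
from st import *
a=cv2.imread('pics/wa.png')[30:190,60:270];cv2.imwrite('pics/wac.png',cv2.resize(a,(788,600),interpolation=2))
im=viewer.camera('top');cv2.imwrite('pics/ta.png',cv2.resize(im[180:290,210:410],(800,440),interpolation=2))
E
```

```text
tcp [ 0.4693 -0.0773  0.2708] 18.725 joints [-0.32  0.13  1.66  0.02  1.38  1.24]
```

View pics/wac.png

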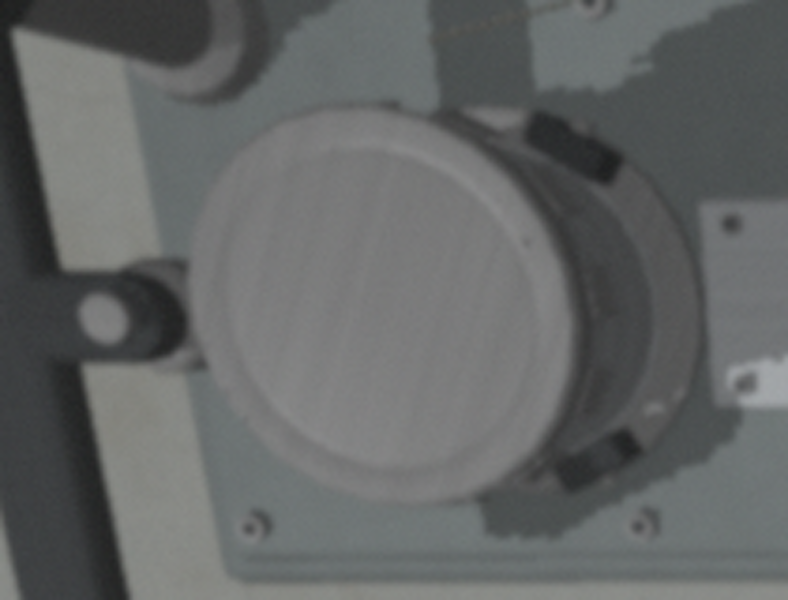

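View pics/ta.png

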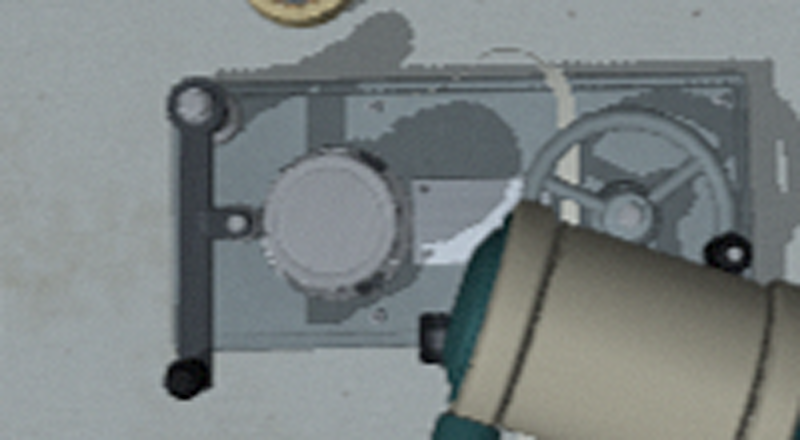

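```bash
python3 -c "
from workcell import ctrl
print(ctrl.sign_off())"
```

```text
the job is handed in; nothing more can be done
None
```

The tin is closed and I handed the job in at about 19 s of the 72 s allowed; the sign-off gives no verdict.

- **Lid:** I pressed it down with shut fingers. Contact came at the expected height. It then stopped moving about 9 mm lower with 31 N on it, so I took it as home.
- **Roller arm:** I swung it in by its knob until it stopped. Two separate pushes of about 40 N ended at the same place, and the last picture shows it unmoved since then.
- **Lugs:** I turned the handwheel about 400° anticlockwise by its crank grip, and the fingers held the grip throughout. The last wrist, scene and top pictures show no lug standing out beyond the lid's edge.
- **At hand-in:** The gripper was open and clear of everything, and the force reading was near zero. In the last scene picture the finished tin, tape roll and spool are standing and look undisturbed.

- **What I could not confirm:** I judged the joint values from forces and pictures, because they cannot be read directly. The swing worked out from the hand's travel was about 0.47 rad, a little under the nominal 0.5. I trusted the hard stop over that figure.

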